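# Close the label-core bin: tuck the cover under the lip and snap it down

### The arm

A 6-joint arm with a two-finger parallel gripper is mounted at the origin on the work surface. World frame = base frame: x ahead of the robot, y to its left, z up, the work surface at z = 0. Lengths are in m, angles in rad, forces in N, time in s.
With the tool pointing down it reaches from about 0.4 to 0.825 m from the base axis. Payload 7 kg.
Tool frame: the origin (TCP) lies between the finger pads; the fingertips stand 14 mm ahead of it and the grasp point (between the pads) lies 5 mm behind it; x points along the fingers, z is the direction in which the jaws open and shut, and the axes are right-handed (so a half turn about x gives the same grasp; the last joint's range is limited). The gripper opens to 88 mm and grips with 3 to 60 N. Pads are 19 mm wide; open, the fingers measure 130 mm over their backs; the gripper's body (78 mm by 193 mm) begins 47 mm behind the grasp point.
Start: joints at [-0.862, 0.359, 0.012, 0, -1.224, -0.288], TCP at [0.276, -0.616, 0.241] pointing down, gripper open.
Joint ranges: [-3.07, 3.07], [-1.43, 2.12], [-1.02, 1.25], [-3.03, 1.67], [-3.05, -0], [-3.03, 3.03]. Speed limits (rad/s): [2.39, 2.39, 3.01, 3.14, 3.14, 3.14].

### API

Orientations are given as a rotation vector (axis times angle).
In Python, from rig import env, camera, camera_params, workorder, models gives the robot as it stands.
- The arm moves only by the tool step_arm, never from a script. Its argument "moves" is text: rows parted by semicolons, each of 5 numbers parted by spaces: the gripper's target within -1 to 1 (shut at 1, half-way at 0, fully open at -1), then the shift along the tool's x, y, z in cm, then the turn about the tool's x in rad. In form: hand dx dy dz turn; .... A call has 1 to 12 rows; each row shifts and turns the pose as measured when the row begins, along the tool's axes as they then stand; what a row does not reach is not made up. A row lasts 1/8 s, in which the tool goes at most 62.5 mm and 10.7 degrees, less where a joint would pass 70% of its speed; a pose out of reach is approached as far as the arm can. A call with a gripper value outside its range is refused whole. The fingers move at their own pace and stop on an object; "newtons" is the grip in N (left out, the last holds). Time passes only in rows, so rows that do not move let the fingers close. It gives the time, the measured TCP pose, the force and the opening at its end, in the units of the state.
- env.sense(): the state, without advancing time (a new reading comes with each control period).
- camera(name): name is "scene" or "top" or "wrist"; returns the picture (384x512x3 uint8, red, green, blue); there is no depth.
- camera_params(name): a dict with "K" (3x3 intrinsics, pixels), "rvec" (rotation vector, rad) and "tvec" (3), from world to camera coordinates, as OpenCV has them. Camera axes: x right, y down, z forward; pixel columns grow to the right and rows downward; lengths in m; the calibration is good to about 2 mm. The wrist camera is an equidistant fisheye: a pixel r from the principal point sees the ray r / f radians off the axis. A picture is of the moment at which its call begins: read the wrist's pose just before it. camera_params takes no time and is no camera call; for the wrist camera it gives the pose at the moment of the call.
- workorder.sign_off(): hands the job in, once; it reports no verdict.
Trained networks look in the newest picture that a camera, given by its name, has taken for a name from the list of things; names that differ only in an ending like _2 or _b are one class to them, and where a whole thing is asked for, a point or a joint stands for the part that bears it (a point fixed in the world has none). Each returns a list of dicts, best first, with "score" (0 to 1); they miss things now and then, are a little off and sometimes report something else, mostly with a low value. They report only what shows in the picture. A call takes as long as a camera call. They do not tell look-alikes from the thing itself.
- models.look_for(name, camera): "point" ([row, column] in pixels, amid what is visible of it).
- models.cut_out(name, camera): "region" (384x512 bool, what is visible of it) and "point" ([row, column] in pixels, amid what is visible of it).
- models.place_of(name, camera): "point" ([row, column] in pixels: a listed point, or the origin of a listed thing).
The state is a dict: "clock": time; "joint_pos": joint angles; "qvel": joint speeds; "effort": joint torques, N m; "tcp_pos": TCP position; "eef_rot": TCP orientation; "ft_force": force on the tool from outside, world axes, zero at the start; "ft_torque": the same for the moment, N m; "grip_width": opening from 0.0 (shut) to 1.0 (fully open).
Only numpy, scipy, OpenCV 4.12 (cv2) and the standard library are available. Lean on these libraries where they do the work, as an engineer would, in place of code of your own. Each camera call takes 0.05 s, during which the arm holds its last target. There are 200 camera calls.

### The job

Close the small white bin with the loose cover that lies on the sloping stand: tuck one long edge of the cover under the bin's overhanging lip, lower the cover onto the rim, and press it home until it sits flat and level with the steel spring clip snapped over its other edge. Then let go, and leave the label roll, the carton and the scanner where they are.

Things in the scene. Friction and masses are not known exactly. Their poses are not given: they have to be found in the camera images.
- cover: Loose white plastic cover, 0.16 kg: plate 120 (x) by 150 (y) by 6 mm, with a solid rib handle across the middle of its top, 14 mm thick (x), 60 mm long (y), from 6 to 40 mm above the underside. Origin: centre of the underside; z out of the handle side. Either long edge may go under the lip. Starts on the stand, tilted 28 degrees with it, handle up.
- bin: White plastic bin fixed to the bench, 145 (x) by 176 (y) mm, open top about 100 by 140 mm. Origin: centre of its underside; z up; lip on its -x side, clip on its +x side. Flat rim 85 mm above the origin, where the cover lies. Side ribs 5 mm high, inner faces at y = -78 and 78 mm. On the +x side two stops 6 mm high, inner faces at x = 62 mm.
- bin_seat (a point): Centre of the rim plane (bin x = y = 0, 85 mm up), axes as the bin's: where the closed cover's origin belongs, its x along the bin's x; the ribs and stops leave it about 2 mm in x and 3 mm in y either way.
- bin_lip (a point): Middle of the lower inner corner of the lip (bin x = -50 mm, 12 mm above the rim). The lip is 164 mm long (y), 5 mm thick, and overhangs by 11.5 mm from a stop wall at x = -61.5 mm. Lip and clip keep the cover from going in level or straight down: it goes in tilted 8 to 20 degrees, lip edge low.
- clip (a joint): Sprung steel clip, 36 mm wide, mid +x side of the bin, hinged 45 mm below the rim at bin x = 70 mm. Rad: 0 at rest, to 0.2 as its nose is pushed outwards (+x). Its face slopes from x = 63.5 mm, 22 mm above the rim, in and down to the nose. Pressing the cover's edge down the slope (5 to 15 N) pushes it aside until it snaps back over the cover.
- clip_nose (a point): Tip of the clip's nose, its lowest and innermost point: at rest at bin x = 56 mm, y = 0, 7 mm above the rim (1 mm above the closed cover).
- stand: Fixed sloping stand, a 134 by 160 mm grey plate on aluminium feet, tilted 28 degrees about its y, its low edge on the +x side, away from the robot, with a ledge 5 mm high on which the cover rests. Origin: centre of its foot on the bench; z up; the middle of the sloping surface is 60 mm above it.
- label_roll: Bystander: white paper roll standing on end, 54 mm diameter, 40 mm high, 26 mm hole. Origin: centre of underside.
- carton: Bystander: small brown carton 90 (x) by 70 (y) by 50 mm high. Origin: centre of underside.
- scanner: Bystander: black hand scanner lying down, about 130 mm long (x), 56 mm wide and 32 mm high at its head (+x). Origin: underside, middle of the handle.
Not all that is in view belongs to the job. What is meant by the cover is not yellow, and is the larger of those in its own colour.

How it is judged:
At the end, for the whole second after the job is handed in: The cover lies at rest, handle up, on the bin's rim: its origin within 4 mm in x, 5 mm in y and 2.5 mm in height of bin_seat, tilt under 0.03 rad, square to the bin within 0.08 rad, and the clip snapped back over it (clip angle under 0.03 rad) (z of cover in the frame of bin_seat between -0.002 and 0.0025 m and x of cover in the frame of bin_seat between -0.004 and 0.004 m and y of cover in the frame of bin_seat between -0.005 and 0.005 m and angle between cover's own z axis and vertical below 0.03 rad and angle between the x axis of cover and the x axis of bin, either way round below 0.08 rad and value of joint clip below 0.03 rad and linear speed of cover below 0.02 m/s); the robot touches nothing.
It fails at once if label roll is shoved more than 40 mm or tipped (distance of label_roll from where it was at the start of the episode above 0.04 m or angle between label_roll's own z axis and vertical above 0.5 rad).
It fails at once if carton is shoved more than 40 mm or tipped (distance of carton from where it was at the start of the episode above 0.04 m or angle between carton's own z axis and vertical above 0.5 rad).
It fails at once if scanner is shoved more than 40 mm or tipped (distance of scanner from where it was at the start of the episode above 0.04 m or angle between scanner's own z axis and vertical above 0.5 rad).
It also fails if it takes over 45 s, if anything falls off the work surface, if the arm or the gripper's body presses on something with over 40 N, if the wrist force passes 120 N, or if a joint passes its speed limit or range.

## Working session

There is one attempt and no reset: what is moved stays moved. The work goes in short steps, Python scripts to look and compute and a tool call to move; the robot and the scene stay as the last step left them, time stands still between calls to the robot, and variables do not carry over. Pictures are saved under pics/ and viewed, about 8 in all and at most 12, crops included, and the job is handed in when it is done.

Besides the shell and the picture viewer there is one more tool, called by a JSON object that holds its "api" and its "payload". step_arm: Moves the arm, as the interface text tells. Its arguments: {"type":"object","properties":{"moves":{"type":"string"},"newtons":{"type":"number"}},"required":["moves"]}

```bash
ls; mkdir -p pics
cat > h.py <<'E'
import numpy as np, cv2
from scipy.spatial.transform import Rotation as R
from rig import env, camera, camera_params, workorder, models
def cam(n):
    p=camera_params(n); return np.array(p["K"]),np.array(p["rvec"],float).ravel(),np.array(p["tvec"],float).ravel()
def ray(n,rc,P=None):
    K,rv,tv=P or cam(n); M=R.from_rotvec(rv).as_matrix()
    x=(rc[1]-K[0,2])/K[0,0]; y=(rc[0]-K[1,2])/K[1,1]
    if n=="wrist":
        r=np.hypot(x,y); d=np.array([x/r*np.sin(r),y/r*np.sin(r),np.cos(r)]) if r>1e-9 else np.array([0,0,1.])
    else: d=np.array([x,y,1.]); d/=np.linalg.norm(d)
    return -M.T@tv, M.T@d
def onz(n,rc,z,P=None):
    o,d=ray(n,rc,P); return o+d*(z-o[2])/d[2]
def proj(n,X,P=None):
    K,rv,tv=P or cam(n); X=np.atleast_2d(X); c=R.from_rotvec(rv).apply(X)+tv
    if n=="wrist":
        q=np.hypot(c[:,0],c[:,1]); t=np.arctan2(q,c[:,2])/np.maximum(q,1e-9); u=c[:,:2]*t[:,None]
    else: u=c[:,:2]/c[:,2:]
    return np.c_[u[:,1]*K[1,1]+K[1,2],u[:,0]*K[0,0]+K[0,2]]  # row,col
def tri(obs):
    A=0;b=0
    for n,rc in obs:
        o,d=ray(n,rc); Q=np.eye(3)-np.outer(d,d); A=A+Q; b=b+Q@o
    return np.linalg.solve(A,b)
def save(im,f): cv2.imwrite("pics/"+f,im[...,::-1])
E
python3 - <<'E'
from h import *
ims=[camera(n) for n in("scene","top")]
big=np.hstack(ims); save(cv2.resize(big,(800,300),interpolation=cv2.INTER_AREA),"a_small.png")
save(ims[0],"scene0.png");save(ims[1],"top0.png")
for n in("scene","top"):
    K,rv,tv=cam(n); print(n,K[0,0],ray(n,(192,256)))
    for t in("cover","bin","stand","bin_seat","bin_lip","clip_nose","label_roll","carton","scanner"):
        print(n,t,[(np.round(d["point"]).tolist(),round(d["score"],2)) for d in models.place_of(t,n)][:4])
print(env.sense())
E
```

```text
pics
scene 354.4394749591467 (array([ 0.98828824, -0.39070129,  0.73396815]), array([-0.52474914,  0.4391948 , -0.72920935]))
scene cover [([176.0, 222.0], 0.82), ([246.0, 203.0], 0.59), ([217.0, 144.0], 0.59)]
scene bin [([198.0, 321.0], 0.64)]
scene stand [([258.0, 202.0], 0.68)]
scene bin_seat [([174.0, 327.0], 0.66)]
scene bin_lip [([159.0, 316.0], 0.69)]
scene clip_nose [([186.0, 337.0], 0.78)]
scene label_roll [([238.0, 281.0], 0.93)]
scene carton [([243.0, 201.0], 0.71), ([166.0, 369.0], 0.67), ([198.0, 320.0], 0.37)]
scene scanner [([311.0, 123.0], 0.62)]
top 358.4314198246464 (array([ 0.42148101, -0.00339086,  0.94088807]), array([ 1.11078446e-01, -1.05582084e-04, -9.93811636e-01]))
top cover [([253.0, 350.0], 0.75), ([251.0, 255.0], 0.63), ([181.0, 326.0], 0.59), ([154.0, 256.0], 0.54)]
top bin [([170.0, 185.0], 0.96)]
top stand [([184.0, 172.0], 0.21)]
top bin_seat [([167.0, 175.0], 0.79)]
top bin_lip [([183.0, 172.0], 0.87)]
top clip_nose [([143.0, 182.0], 0.58)]
top label_roll [([151.0, 257.0], 0.6)]
top carton [([172.0, 108.0], 0.58)]
top scanner [([185.0, 403.0], 0.69)]
{'clock': 1.0, 'joint_pos': array([-8.61890105e-01,  3.58581962e-01,  1.18606018e-02,  4.88553293e-05,
       -1.22412175e+00, -2.88082874e-01]), 'qvel': array([ 9.65361615e-04, -2.85227506e-04, -8.93019436e-05,  9.29578150e-04,
       -1.49851024e-05,  2.34434414e-03]), 'effort': array([ 1.28116058e-03, -5.82390475e+01,  2.93302774e+01,  7.00265631e+00,
        1.24303519e-02, -2.37982749e-05]), 'tcp_pos': array([ 0.27567953, -0.61609154,  0.24056455]), 'eef_rot': array([-1.51201938,  0.97987208,  1.51212366]), 'ft_force': array([ 0.39056566, -0.30119424,  0.6418771 ]), 'ft_torque': array([ 0.01243652, -0.02127643,  0.0278466 ]), 'grip_width': 1.0011329679285315}
```

View pics/scene0.png

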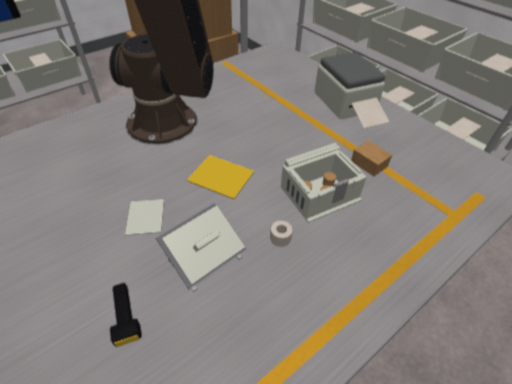

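View pics/top0.png

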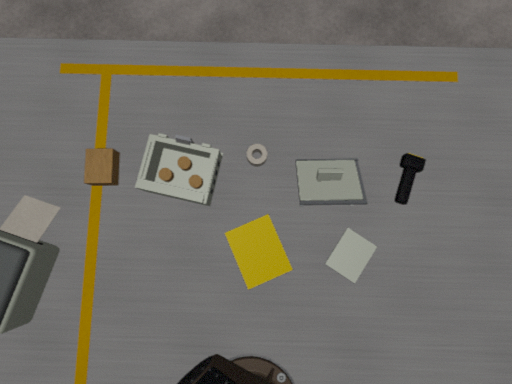

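The scene and top views show three cover-like plates. In top-view pixels they are the plate with a rib handle on the stand at [180,330], a yellow sheet at [251,258], and a smaller white sheet at [255,351]. The one on the stand fits because it is white, the larger white one, and has a handle. I'll confirm it in an enlarged crop.

Run:
```python
from h import *
t=cv2.imread("pics/top0.png")
a=t[120:220,125:235]; b=t[145:220,285:375]
A=cv2.resize(a,None,fx=4,fy=4,interpolation=cv2.INTER_CUBIC);B=cv2.resize(b,None,fx=4,fy=4,interpolation=cv2.INTER_CUBIC)
B=cv2.copyMakeBorder(B,0,A.shape[0]-B.shape[0],0,0,0)
cv2.imwrite("pics/crop_top.png",np.hstack([A,B])); print(A.shape,B.shape)
s=cv2.imread("pics/scene0.png")
a=s[135:225,265:375]; b=s[195:295,150:255]
A=cv2.resize(a,None,fx=3.7,fy=3.7,interpolation=cv2.INTER_CUBIC);B=cv2.resize(b,None,fx=3.7,fy=3.7,interpolation=cv2.INTER_CUBIC)
A=cv2.copyMakeBorder(A,0,B.shape[0]-A.shape[0],0,0,0)
cv2.imwrite("pics/crop_scene.png",np.hstack([A,B])); print(A.shape,B.shape)
```

```text
(400, 440, 3) (400, 360, 3)
(370, 407, 3) (370, 388, 3)
```

View pics/crop_top.png

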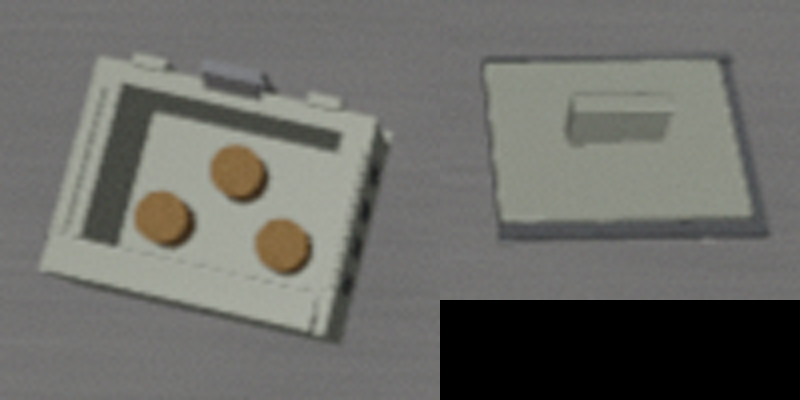

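View pics/crop_scene.png

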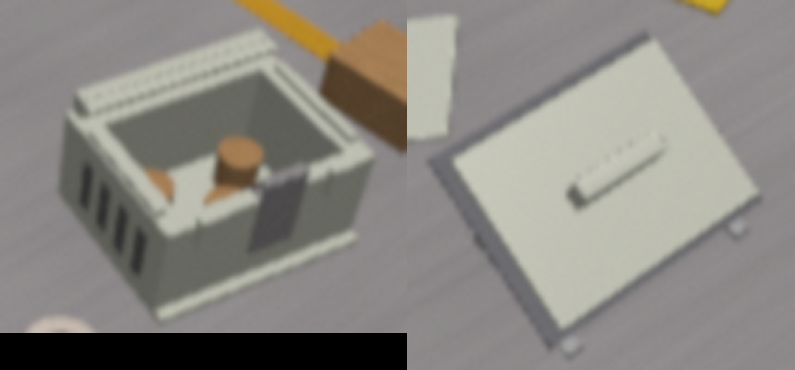

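Confirmed: the plate on the stand is white, has the rib handle, and is the larger of the two white ones. The cover's corners and the bin's opening and lip are readable in both crops, so I'll fit the poses from them.

Run:
```python
from h import *
from scipy.optimize import least_squares
PT={n:cam(n) for n in("scene","top")}
T=lambda x,y:(120+y/4-.375,125+x/4-.375)
TB=lambda x,y:(145+y/4-.375,285+(x-440)/4-.375)
S=lambda x,y:(135+y/3.7-.36,265+x/3.7-.36)
SB=lambda x,y:(195+y/3.7-.36,150+(x-407)/3.7-.36)
def fit(obs,f,x0):
    def res(p): return np.concatenate([ (proj(n,f(p,np.array(X)/1000.),PT[n])[0]-rc)*w for n,X,rc,w in obs])
    s=least_squares(res,x0,loss="soft_l1"); print(np.round(s.x,4),"\n",np.round(res(s.x).reshape(-1,2),1).tolist()); return s.x
cov=[("top",(60,75,6),TB(484,62),1),("top",(60,-75,6),TB(722,60),1),("top",(-60,-75,6),TB(752,215),1),("top",(-60,75,6),TB(500,220),1),
("scene",(60,75,6),SB(760,193),1),("scene",(60,-75,6),SB(562,328),1),("scene",(-60,-75,6),SB(453,160),1),("scene",(-60,75,6),SB(650,38),1)]
fc=lambda p,X:R.from_euler("ZY",[p[3],np.radians(28)]).apply(X)+p[:3]
fit(cov,fc,[.45,-.2,.06,0])
b=[("top",(50,70,85),T(122,85),1),("top",(50,-70,85),T(342,130),1),("top",(-50,0,97),(183,172),.7),("top",(0,0,85),(167,175),.7),("top",(56,0,92),(143,182),.7),
("scene",(-50,0,97),(159,316),.7),("scene",(0,0,85),(174,327),.7),("scene",(56,0,92),(186,337),.7)]
fb=lambda p,X:R.from_euler("Z",p[2]).apply(X)+[p[0],p[1],0]
fit(b,fb,[.5,.2,-.2])
s=env.sense();M=R.from_rotvec(s["eef_rot"]).as_matrix();print(np.round(M,3))
```

```text
[ 0.5543 -0.1798  0.0595  0.0393] 
 [[0.1, -0.3], [-0.4, -1.3], [-0.0, 0.0], [-0.3, -0.2], [-0.3, -0.7], [0.5, -0.5], [-0.0, -1.0], [-0.1, 0.7]]
[ 0.5778  0.1891 -0.2005] 
 [[-1.4, -0.3], [-0.2, 0.1], [1.1, -0.7], [-1.2, 1.6], [-0.2, 0.3], [-0.7, -0.8], [-1.0, -1.6], [-1.2, 0.6]]
[[-0.    -0.913 -0.409]
 [ 0.    -0.409  0.913]
 [-1.     0.     0.   ]]
```

{"api": "step_arm", "payload": {"moves": "-1 0.4 -4.5 2.8 0; -1 0.4 -4.5 2.8 0; -1 0.4 -4.5 2.8 0; -1 0.4 -4.5 2.8 0; -1 0.4 -4.5 2.8 0; -1 0.4 -4.5 2.8 0; -1 0.4 -4.5 2.8 0; -1 0.4 -4.5 2.8 0; -1 0.4 -4.5 2.8 0; -1 0 -4 2.5 0; -1 0 0 0 0.18; -1 0 0 0 0.18", "newtons": 25}}

```text
clock: 2.5
tcp_pos: [0.579, -0.168, 0.2041]
eef_rot: [-1.25, 1.184, 1.243]
ft_force: [1.2, 0.2, -0.3]
grip_width: 1.001
```

```bash
cat >> h.py <<'E'
def go(tgt,jaw=None):
    "shift in tool axes (cm) to TCP tgt, and turn to jaw yaw"
    s=env.sense(); M=R.from_rotvec(s["eef_rot"]).as_matrix(); d=M.T@(np.array(tgt)-s["tcp_pos"])*100
    a=np.arctan2(M[1,2],M[0,2]); print("tcp",np.round(s["tcp_pos"],4),"tilt",round(float(np.degrees(np.arccos(-M[2,0]))),2),"jawyaw",round(a,4),"shift cm",np.round(d,2),"turn",None if jaw is None else round(float((a-jaw+np.pi)%(2*np.pi)-np.pi),3), "F",np.round(s["ft_force"],1),"w",round(s["grip_width"],3),"q",np.round(s["joint_pos"],2),"t",s["clock"])
E
python3 - <<'E'
from h import *
P=cam("wrist"); im=camera("wrist"); save(im,"w1.png")
f=lambda X:R.from_euler("ZY",[.0393,np.radians(28)]).apply(np.array(X)/1000.)+[.5543,-.1798,.0595]
q=[(60,75,6),(60,-75,6),(-60,-75,6),(-60,75,6),(7,30,40),(7,-30,40),(-7,-30,40),(-7,30,40)]
pr=proj("wrist",f(q),P); print(np.round(pr).tolist()); 
for r,c in pr: cv2.circle(im,(int(round(c)),int(round(r))),2,(255,0,0),-1)
r0,c0=pr.mean(0).astype(int); print(r0,c0)
save(cv2.resize(im,(796,597),interpolation=cv2.INTER_CUBIC),"w1m.png")
np.save("P1.npy",np.array(P,dtype=object),allow_pickle=True)
go([.5684,-.1792,.081],np.pi/2+.0393)
E
```

```text
[[205.0, 314.0], [203.0, 182.0], [110.0, 161.0], [111.0, 332.0], [193.0, 278.0], [192.0, 213.0], [181.0, 211.0], [181.0, 279.0]]
172 246Traceback (most recent call last):
  File "<stdin>", line 9, in <module>
ValueError: could not broadcast input array from shape (3,3) into shape (3,)
```

View pics/w1m.png

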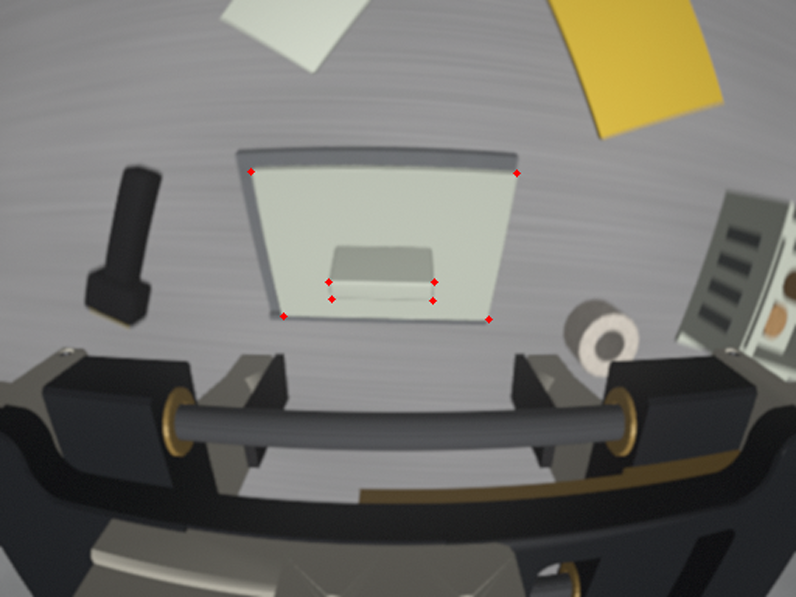

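The wrist view agrees with the fit to 1–2 px: cover corners at about [129,161], [130,333], [240,314] and [238,182], and handle top at [187,245]. Now for the descent numbers.

Run:
```python
from h import *
go([.5684,-.1792,.081],np.pi/2+.0393)
```

```text
tcp [ 0.5791 -0.1681  0.2041] tilt 0.23 jawyaw 1.6126 shift cm [12.31  1.16 -1.04] turn 0.002 F [ 0.5 -0.2 -1. ] w 0.999 q [ 0.04  0.26 -0.21  0.   -1.09 -1.57] t 2.55
```

{"api": "step_arm", "payload": {"moves": "-1 3 1.2 -1 0; -1 4 0 0 0; -1 3.5 0 0 0; -1 1.8 0 0 0; -1 0 0 0 0"}}

```text
clock: 3.18
tcp_pos: [0.5688, -0.1798, 0.0794]
eef_rot: [-1.256, 1.179, 1.244]
ft_force: [-0.1, -0.7, 0.3]
grip_width: 0.999
```

Run:
```python
from h import *
go([.5684,-.1792,.081],np.pi/2+.0393)
im=camera("wrist"); save(cv2.resize(im[60:340,100:412],(668,600),interpolation=cv2.INTER_CUBIC),"w2.png")
```

```text
tcp [ 0.5688 -0.1798  0.0794] tilt 0.44 jawyaw 1.6269 shift cm [-0.16  0.04  0.06] turn 0.017 F [-0.1 -0.7  0.3] w 0.999 q [ 0.02  0.38 -0.37  0.   -0.82 -1.54] t 3.175
```

{"api": "step_arm", "payload": {"moves": "-1 -0.1 0 0 0.017; 1 0 0 0 0; 1 0 0 0 0; 1 0 0 0 0; 1 0 0 0 0; 1 0 0 0 0", "newtons": 25}}

```text
clock: 3.98
tcp_pos: [0.5713, -0.18, 0.085]
eef_rot: [-1.248, 1.182, 1.226]
ft_force: [0.1, -0.2, -0.9]
grip_width: 0.681
```

Run:
```python
from h import *
go([.5684,-.1792,.081],np.pi/2+.0393)
im=camera("wrist"); save(cv2.resize(im[60:340,100:412],(668,600),interpolation=cv2.INTER_CUBIC),"w3.png")
go([.5684,-.1792,.081],np.pi/2+.0393)
```

```text
tcp [ 0.5713 -0.18    0.085 ] tilt 0.84 jawyaw 1.6108 shift cm [0.39 0.3  0.09] turn 0.001 F [ 0.1 -0.2 -0.9] w 0.681 q [ 0.02  0.37 -0.37  0.   -0.82 -1.56] t 3.975
tcp [ 0.5713 -0.18    0.085 ] tilt 0.84 jawyaw 1.6107 shift cm [0.39 0.29 0.09] turn 0.001 F [-0.1 -1.1  0.8] w 0.68 q [ 0.02  0.37 -0.37  0.   -0.82 -1.56] t 4.025
```

View pics/w3.png

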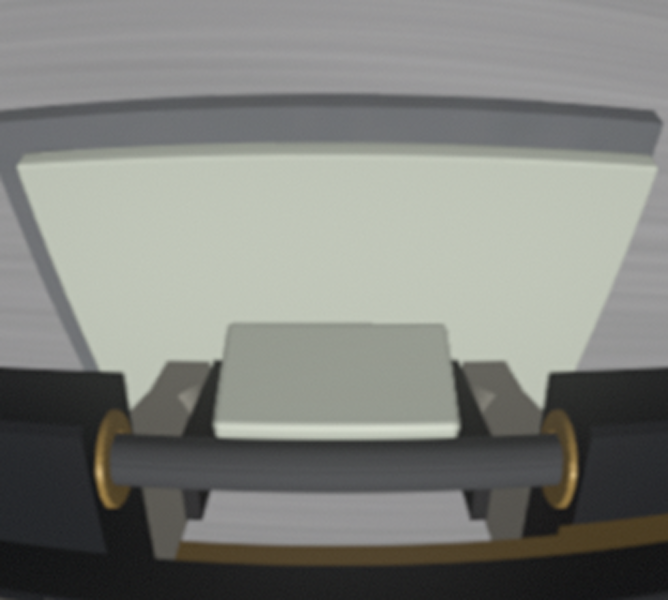

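{"api": "step_arm", "payload": {"moves": "1 -1 0 0 0; 1 -2 0 0 0; 1 -3 0 0 0; 1 -4 0 0 0; 1 -4 0 0 0; 1 0 0 0 0"}}

```text
clock: 4.78
tcp_pos: [0.5686, -0.1797, 0.2315]
eef_rot: [-1.247, 1.183, 1.228]
ft_force: [-0.1, 1.0, -2.2]
grip_width: 0.683
```

Run:
```python
from h import *
P=cam("wrist");im=camera("wrist"); save(im,"w4.png")
P0=cam("scene");go([.5684,-.1792,.081],np.pi/2+.0393)
s=env.sense();M=R.from_rotvec(s["eef_rot"]).as_matrix(); print(np.round(M,4))
g=s["tcp_pos"]-.005*M[:,0]
# compare tilts: draw -x edge corners of cover for several tilts, h
for tl in(20,24,28,32):
    f=lambda X:g+R.from_euler("ZY",[.0393,np.radians(tl)]).apply((np.array(X)-[0,0,33])/1000.)
    print(tl,np.round(proj("wrist",f([(-60,-75,6),(-60,75,6),(-7,-30,40),(-7,30,40),(-7,-30,6)]),P),1).tolist())
save(cv2.resize(im[40:300,100:412],(720,600),interpolation=cv2.INTER_CUBIC),"w4c.png")
```

```text
tcp [ 0.5675 -0.1795  0.2295] tilt 0.58 jawyaw 1.6105 shift cm [14.85  0.05  0.06] turn 0.0 F [-0.5 -0.1 -1.5] w 0.685 q [ 0.02  0.23 -0.2   0.   -1.14 -1.56] t 4.825
[[ 0.0098 -0.9992 -0.0397]
 [-0.0024 -0.0398  0.9992]
 [-0.9999 -0.0097 -0.0028]]
20 [[134.7, 116.2], [134.9, 399.2], [254.7, 199.4], [254.9, 315.7], [211.4, 207.5]]
24 [[135.5, 112.4], [135.8, 403.1], [256.1, 199.4], [256.3, 315.7], [209.6, 207.0]]
28 [[137.0, 108.4], [137.2, 407.1], [257.4, 199.4], [257.6, 315.7], [208.0, 206.6]]
32 [[139.2, 104.2], [139.5, 411.2], [258.6, 199.4], [258.8, 315.6], [206.6, 206.0]]
```

View pics/w4c.png

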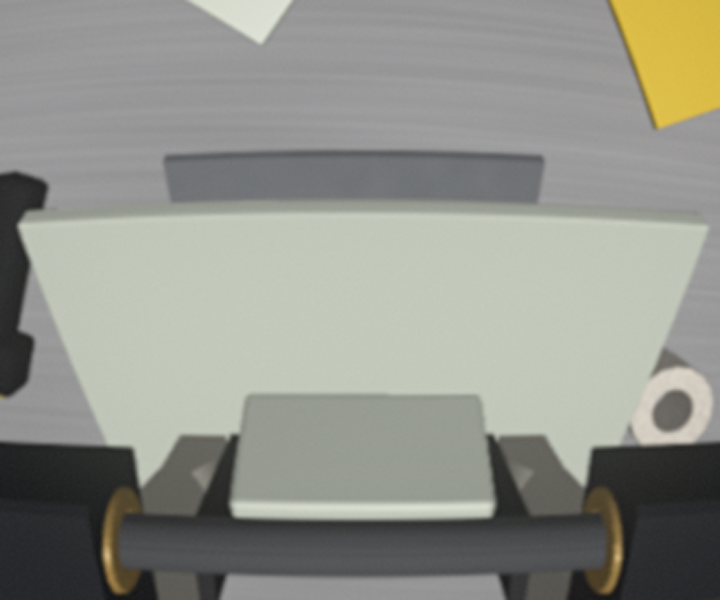

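{"api": "step_arm", "payload": {"moves": "1 0 0 0 -0.18; 1 0 0 0 -0.18; 1 0 0 0 -0.18; 1 0 0 0 -0.18; 1 0 0 0 -0.18; 1 0 0 0 -0.18; 1 0 0 0 -0.18; 1 0 0 0 -0.18; 1 0 0 0 -0.18; 1 0 0 0 -0.18; 1 0 0 0 -0.18; 1 0 0 0 -0.18", "newtons": 30}}

```text
clock: 6.32
tcp_pos: [0.5579, -0.1778, 0.2153]
eef_rot: [1.806, 0.669, -1.834]
ft_force: [-0.8, -0.2, -0.8]
grip_width: 0.682
```

Run:
```python
from h import *
from scipy.optimize import least_squares
# fit held pose from w4 (wrist pose then) : tilt,xoff,h
go([.392,.227,.16],-1.771)
```

```text
tcp [ 0.5579 -0.1778  0.2153] tilt 0.94 jawyaw -2.4443 shift cm [  5.88 -41.62 -13.34] turn -0.673 F [-0.8 -0.2 -0.8] w 0.682 q [ 0.02  0.24 -0.21 -0.   -1.13  0.67] t 6.325
```

{"api": "step_arm", "payload": {"moves": "1 0 0 0 -0.165; 1 0 0 0 -0.165; 1 0 0 0 -0.165; 1 0 0 0 -0.165; 1 0 -3 -4.5 0; 1 0 -3 -4.5 0; 1 0 -3 -4.5 0; 1 0 -3 -4.5 0; 1 0 -3 -4.5 0; 1 0 -3 -4.5 0; 1 0 -3 -4.5 0; 1 0 -2 -3 0"}}

```text
clock: 7.82
tcp_pos: [0.3844, 0.2117, 0.2081]
eef_rot: [1.329, 1.137, -1.384]
ft_force: [0.6, -0.1, -1.3]
grip_width: 0.679
```

Run:
```python
from h import *
P=cam("wrist");im=camera("wrist"); save(im,"w5.png")
go([.392,.227,.16],-1.771)
s=env.sense();M=R.from_rotvec(s["eef_rot"]).as_matrix(); print(np.round(M,4))
f=lambda X:R.from_euler("Z",-.2005).apply(np.array(X)/1000.)+[.5778,.1891,0]
m=im.copy()
pts=[(50,70,85),(50,-70,85),(-50,82,97),(-50,-82,97),(-50,82,102),(-50,-82,102),(62,60,91),(62,-60,91),(56,18,92),(56,-18,92),(63.5,18,107),(63.5,-18,107),(-50,70,85),(-50,-70,85)]
pr=proj("wrist",f(pts),P);print(np.round(pr,1).tolist())
for i,(r,c) in enumerate(pr): cv2.circle(m,(int(round(c)),int(round(r))),1,(255,0,0),-1)
np.savez("w5.npz",K=P[0],rv=P[1],tv=P[2])
save(cv2.resize(m[0:200,120:386],(798,600),interpolation=cv2.INTER_CUBIC),"w5c.png")
```

```text
tcp [0.384  0.2141 0.2082] tilt 2.28 jawyaw -1.7651 shift cm [ 4.78  0.73 -1.45] turn 0.006 F [-1.8  3.5 -0.3] w 0.681 q [ 0.93  0.01 -0.49 -0.04 -1.09  0.46] t 7.875
[[-3.990e-02  9.804e-01 -1.931e-01]
 [ 5.000e-04 -1.932e-01 -9.812e-01]
 [-9.992e-01 -3.920e-02  7.200e-03]]
[[-61.2, 164.3], [-64.4, 314.8], [31.9, 142.5], [28.9, 333.6], [30.9, 140.5], [27.8, 335.2], [-75.2, 173.9], [-78.1, 304.7], [-75.3, 218.5], [-76.2, 258.6], [-89.5, 217.1], [-90.6, 258.9], [32.8, 159.6], [30.4, 317.0]]
```

View pics/w5c.png

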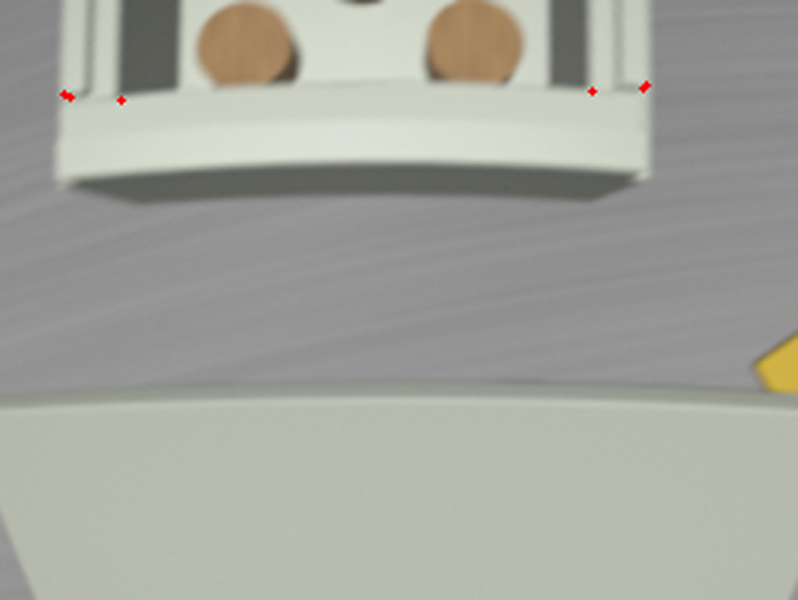

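The wrist view shows the bin's lip ends at crop (62,95) and (648,90), within 1 px of the prediction, so the bin pose is confirmed. Next I'll let the arm settle and bring the low edge down to the bench.

{"api": "step_arm", "payload": {"moves": "1 0 0.8 -1.4 0; 1 4 0 0 0; 1 3 0 0 0; 1 2 0 0 0; 1 0 0 0 0; 1 0 0 0 0"}}

```text
clock: 8.62
tcp_pos: [0.3939, 0.2268, 0.1132]
eef_rot: [1.327, 1.136, -1.386]
ft_force: [1.1, 0.2, -0.2]
grip_width: 0.681
```

Run:
```python
from h import *
go([.392,.227,.055],-1.771)
s=env.sense();M=R.from_rotvec(s["eef_rot"]).as_matrix(); print(np.round(M,4))
```

```text
tcp [0.3939 0.2268 0.1132] tilt 2.4 jawyaw -1.7657 shift cm [ 5.83  0.04 -0.04] turn 0.005 F [ 1.1  0.2 -0.2] w 0.681 q [ 0.93  0.15 -0.59 -0.04 -0.86  0.47] t 8.625
[[-0.0418  0.9802 -0.1937]
 [-0.0029 -0.194  -0.981 ]
 [-0.9991 -0.0404  0.011 ]]
```

{"api": "step_arm", "payload": {"moves": "1 3 0 0 0; 1 2.3 0 0 0; 1 0 0 0 0; 1 0.5 0.1 0 0; 1 0.3 0.2 0 0; 1 0.3 0.3 0 0; 1 0 0 0 0", "newtons": 22}}

```text
clock: 9.5
tcp_pos: [0.4023, 0.2289, 0.0535]
eef_rot: [1.337, 1.138, -1.377]
ft_force: [-0.1, 0.3, -1.0]
grip_width: 0.684
```

Run:
```python
from h import *
go([.392,.227,.042],-1.771)
```

```text
tcp [0.4023 0.2289 0.0535] tilt 1.96 jawyaw -1.766 shift cm [ 1.19 -0.93  0.39] turn 0.005 F [-0.1  0.3 -1. ] w 0.684 q [ 0.92  0.25 -0.64 -0.05 -0.7   0.49] t 9.5
```

{"api": "step_arm", "payload": {"moves": "1 0.6 0 0 0; 1 0 0 0 0"}}

```text
clock: 9.75
tcp_pos: [0.4045, 0.2299, 0.0492]
eef_rot: [1.34, 1.137, -1.372]
ft_force: [-0.6, -0.4, -1.5]
grip_width: 0.683
```

{"api": "step_arm", "payload": {"moves": "1 0.6 0.3 0 0; 1 0 0 0 0"}}

```text
clock: 10.0
tcp_pos: [0.4086, 0.2299, 0.0439]
eef_rot: [1.341, 1.137, -1.368]
ft_force: [0.7, -0.7, -1.9]
grip_width: 0.683
```

```bash
cat >> h.py <<'E'
def held(tag):
    P=cam("wrist");im=camera("wrist");save(im,tag+".png");s=env.sense();M=R.from_rotvec(s["eef_rot"]).as_matrix();g=s["tcp_pos"]-.005*M[:,0]
    r=models.cut_out("cover","wrist")
    for d in r[:2]:
        m=d["region"]; rr=np.where(m.any(1))[0]; 
        w=[(int(k),int(np.where(m[k])[0].min()),int(np.where(m[k])[0].max())) for k in rr[:12:2]]; print(round(d["score"],2),m.sum(),w)
        c=cv2.approxPolyDP(max(cv2.findContours(m.astype(np.uint8),0,2)[0],key=cv2.contourArea),4,True)[:,0,::-1]; print(c.tolist())
    # cover frame in tool frame: tilt t about jaw relative to tool
    for t in(8,12,16,20,24,28):
        B=np.c_[-M[:,1],-M[:,2]*-1,-M[:,0]]  # x=-tool y, y=tool z, z=-tool x
        f=lambda X:g+(B@R.from_euler("Y",np.radians(t)).as_matrix()@((np.array(X)-[0,0,33]).T/1000.)).T
        z=f([(60,75,0),(60,-75,0)])[:,2]
        print(t,np.round(proj("wrist",f([(-60,-75,6),(-60,75,6),(-60,0,6),(-7,0,6),(-7,-30,40),(-7,30,40)]),P),1).tolist(),"lowz",np.round(z*1000,1))
E
python3 - <<'E'
from h import *
held("w6"); go([.392,.227,.042],-1.771)
E
```

```text
0.7 1486 [(160, 511, 511), (162, 509, 511), (164, 506, 511), (166, 504, 511), (168, 502, 511), (170, 500, 511)]
[[160, 511], [182, 485], [237, 498], [245, 507]]
0.6 31217 [(124, 212, 316), (126, 190, 360), (128, 136, 392), (130, 119, 395), (132, 117, 396), (134, 117, 396)]
[[132, 117], [230, 143], [232, 156], [248, 162], [228, 178], [227, 202], [262, 201], [264, 239], [262, 311], [228, 311], [227, 335], [249, 352], [235, 356], [232, 368], [220, 375], [138, 396], [128, 392], [124, 212]]
8 [[139.3, 124.9], [139.0, 388.1], [135.4, 256.5], [221.7, 256.6], [255.0, 198.1], [254.9, 315.3]] lowz [9.2 9.7]
12 [[138.3, 121.5], [138.0, 391.5], [134.1, 256.5], [219.5, 256.6], [256.4, 198.0], [256.2, 315.3]] lowz [5.4 5.9]
16 [[137.9, 118.0], [137.6, 395.1], [133.4, 256.5], [217.4, 256.6], [257.7, 198.0], [257.6, 315.4]] lowz [1.8 2.3]
20 [[138.0, 114.2], [137.7, 398.8], [133.3, 256.5], [215.5, 256.6], [259.1, 198.0], [258.9, 315.4]] lowz [-1.6 -1.1]
24 [[138.8, 110.3], [138.5, 402.7], [133.8, 256.5], [213.7, 256.6], [260.4, 198.0], [260.2, 315.4]] lowz [-4.7 -4.2]
28 [[140.2, 106.2], [139.9, 406.8], [135.1, 256.6], [212.1, 256.6], [261.7, 198.0], [261.6, 315.3]] lowz [-7.6 -7.1]
tcp [0.4082 0.2299 0.0438] tilt 1.67 jawyaw -1.7635 shift cm [ 0.23 -1.53  0.59] turn 0.007 F [0.  0.3 0.4] w 0.681 q [ 0.91  0.27 -0.65 -0.04 -0.67  0.5 ] t 10.1
```

{"api": "step_arm", "payload": {"moves": "1 -3 0 0 0; 1 -5 0 0 0; 1 -4 0 0 0; 1 -2 0 0 0; 1 0 4.5 0 0; 1 0 4.5 0 0; 1 0 4 0 0; 1 0 3 0 0; 1 0 0 0 0", "newtons": 25}}

```text
clock: 11.22
tcp_pos: [0.5701, 0.1975, 0.1806]
eef_rot: [1.337, 1.142, -1.372]
ft_force: [-0.6, -0.5, -1.8]
grip_width: 0.682
```

Run:
```python
from h import *
go([.5817,.1883,.18],-1.771)
```

```text
tcp [0.5701 0.1975 0.1806] tilt 1.95 jawyaw -1.7617 shift cm [0.01 1.31 0.68] turn 0.009 F [-0.6 -0.5 -1.8] w 0.682 q [ 0.64  0.3  -0.2  -0.03 -1.09  0.75] t 11.225
```

{"api": "step_arm", "payload": {"moves": "1 0 1.3 0.7 0.01; 1 0 0 0 0; 1 0 0 0 0"}}

```text
clock: 11.6
tcp_pos: [0.5803, 0.1877, 0.1794]
eef_rot: [1.342, 1.137, -1.381]
ft_force: [0.8, 0.1, -1.1]
grip_width: 0.68
```

Run:
```python
from h import *
held("w7"); go([.5817,.1883,.18],-1.771)
P=cam("wrist");im=cv2.imread("pics/w7.png")[...,::-1].copy()
f=lambda X:R.from_euler("Z",-.2005).apply(np.array(X)/1000.)+[.5778,.1891,0]
pts=[(72.5,88,0),(72.5,-88,0),(62,60,91),(62,-60,91),(63.5,18,107),(63.5,-18,107),(50,70,85),(50,-70,85),(0,78,90),(0,-78,90),(56,18,92),(56,-18,92)]
pr=proj("wrist",f(pts),P);print(np.round(pr,1).tolist())
for r,c in pr: cv2.circle(im,(int(round(c)),int(round(r))),1,(255,0,0),-1)
save(cv2.resize(im[60:285,106:406],(800,600),interpolation=cv2.INTER_CUBIC),"w7c.png")
```

```text
0.85 31206 [(124, 206, 315), (126, 169, 361), (128, 133, 393), (130, 119, 395), (132, 118, 396), (134, 117, 396)]
[[133, 117], [230, 143], [232, 156], [248, 162], [227, 178], [227, 203], [261, 200], [263, 311], [227, 310], [227, 335], [248, 353], [234, 355], [229, 371], [138, 396], [128, 393], [124, 206]]
8 [[139.1, 124.8], [138.7, 388.0], [135.1, 256.4], [221.5, 256.5], [254.9, 197.9], [254.7, 315.2]] lowz [145.3 145.5]
12 [[138.1, 121.4], [137.7, 391.4], [133.8, 256.4], [219.3, 256.5], [256.2, 197.9], [256.0, 315.3]] lowz [141.5 141.6]
16 [[137.6, 117.8], [137.3, 395.0], [133.1, 256.4], [217.2, 256.5], [257.5, 197.8], [257.4, 315.3]] lowz [137.9 138. ]
20 [[137.8, 114.0], [137.4, 398.8], [133.0, 256.4], [215.3, 256.5], [258.9, 197.8], [258.7, 315.3]] lowz [134.5 134.6]
24 [[138.6, 110.1], [138.2, 402.7], [133.5, 256.4], [213.5, 256.5], [260.2, 197.8], [260.0, 315.3]] lowz [131.3 131.5]
28 [[140.0, 106.1], [139.6, 406.8], [134.8, 256.4], [211.9, 256.5], [261.5, 197.9], [261.3, 315.3]] lowz [128.4 128.6]
tcp [0.5804 0.1878 0.1795] tilt 2.04 jawyaw -1.7717 shift cm [-0.05  0.11 -0.07] turn -0.001 F [-0.3  0.3 -1. ] w 0.68 q [ 0.62  0.32 -0.18 -0.03 -1.09  0.77] t 11.7
[[109.9, 175.6], [109.6, 336.4], [128.1, 179.9], [127.9, 331.5], [127.1, 230.6], [127.0, 280.5], [142.1, 170.8], [141.8, 340.7], [201.1, 165.2], [200.8, 346.6], [134.5, 232.5], [134.4, 278.8]]
```

View pics/w7c.png

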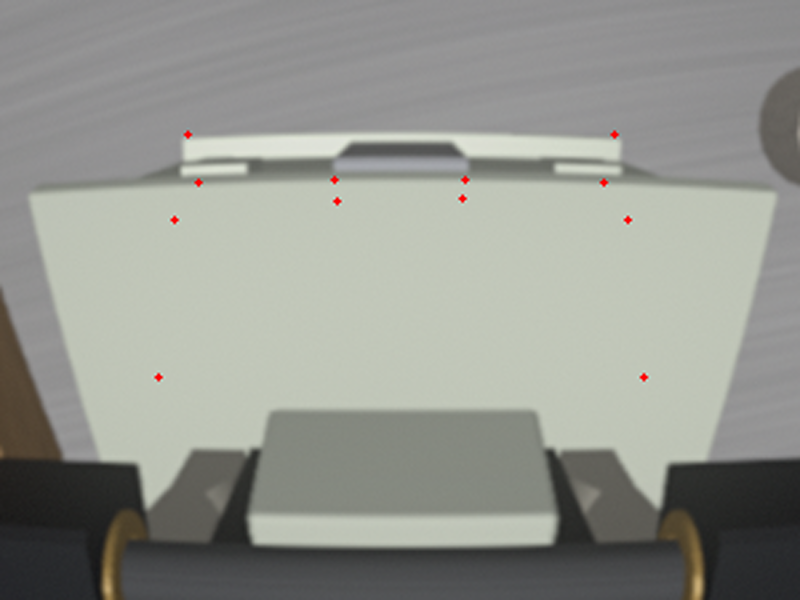

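{"api": "step_arm", "payload": {"moves": "1 2 0.2 0 0; 1 1.8 0.1 0 0; 1 0.9 0 0 0; 1 0 0 0 0; 1 0 0 0 0"}}

```text
clock: 12.32
tcp_pos: [0.5816, 0.1892, 0.1338]
eef_rot: [1.344, 1.138, -1.375]
ft_force: [0.1, 0.4, 0.6]
grip_width: 0.682
```

```bash
cat >> h.py <<'E'
def bx():
    s=env.sense(); v=R.from_euler("Z",.2005).apply(s["tcp_pos"]-[.5778,.1891,0])*1000; print("TCP in bin mm",np.round(v,1),"F bin",np.round(R.from_euler("Z",.2005).apply(s["ft_force"]),1),"Torque bin",np.round(R.from_euler("Z",.2005).apply(s["ft_torque"]),2))
E
python3 - <<'E'
from h import *
go([.5817,.1883,.1298],-1.771); bx()
E
```

```text
tcp [0.5816 0.1892 0.1338] tilt 1.89 jawyaw -1.7693 shift cm [0.4  0.04 0.09] turn 0.002 F [0.1 0.4 0.6] w 0.682 q [ 0.62  0.36 -0.24 -0.03 -1.    0.77] t 12.325
TCP in bin mm [  3.7   0.9 133.8] F bin [-0.   0.4  0.6] Torque bin [-0.15  0.03 -0.01]
```

{"api": "step_arm", "payload": {"moves": "1 0.4 0 0.1 0; 1 0 0 0 0; 1 0 -0.5 0 0; 1 0 -0.4 0 0; 1 0 0 0 0"}}

```text
clock: 12.95
tcp_pos: [0.5723, 0.1904, 0.1313]
eef_rot: [1.346, 1.138, -1.373]
ft_force: [-0.4, 0.3, -0.4]
grip_width: 0.685
```

Run:
```python
from h import *
go([.5817,.1883,.1298],-1.771); bx()
```

```text
tcp [0.5723 0.1904 0.1313] tilt 1.81 jawyaw -1.7693 shift cm [0.12 0.97 0.02] turn 0.002 F [-0.4  0.3 -0.4] w 0.685 q [ 0.63  0.35 -0.26 -0.03 -0.98  0.76] t 12.95
TCP in bin mm [ -5.7   0.2 131.3] F bin [-0.4  0.2 -0.4] Torque bin [-0.07 -0.   -0.01]
```

{"api": "step_arm", "payload": {"moves": "1 0.2 -0.3 0 0; 1 0 -0.3 0 0; 1 0 0 0 0"}}

```text
clock: 13.32
tcp_pos: [0.5658, 0.1917, 0.1294]
eef_rot: [1.346, 1.138, -1.373]
ft_force: [0.2, 0.5, -1.4]
grip_width: 0.68
```

Run:
```python
from h import *
bx(); held("w8")
```

```text
TCP in bin mm [-12.2   0.2 129.4] F bin [ 0.1  0.6 -1.4] Torque bin [-0.13  0.05 -0.01]
0.96 31303 [(124, 196, 317), (126, 169, 362), (128, 133, 393), (130, 118, 395), (132, 117, 396), (134, 117, 396)]
[[132, 117], [231, 143], [232, 156], [249, 162], [227, 178], [227, 202], [262, 200], [263, 311], [227, 311], [227, 335], [249, 352], [233, 356], [229, 371], [138, 396], [128, 393], [124, 196]]
8 [[138.9, 124.9], [138.6, 388.1], [134.9, 256.5], [221.4, 256.6], [254.6, 198.0], [254.5, 315.2]] lowz [94.7 95.5]
12 [[137.9, 121.5], [137.6, 391.5], [133.7, 256.5], [219.1, 256.6], [256.0, 197.9], [255.8, 315.3]] lowz [90.9 91.7]
16 [[137.4, 117.9], [137.1, 395.0], [132.9, 256.5], [217.1, 256.6], [257.3, 197.9], [257.2, 315.3]] lowz [87.3 88.1]
20 [[137.6, 114.1], [137.2, 398.8], [132.8, 256.5], [215.1, 256.5], [258.6, 197.9], [258.5, 315.3]] lowz [83.9 84.7]
24 [[138.3, 110.2], [138.0, 402.7], [133.3, 256.5], [213.3, 256.5], [260.0, 197.9], [259.8, 315.3]] lowz [80.8 81.6]
28 [[139.8, 106.2], [139.4, 406.8], [134.6, 256.5], [211.7, 256.5], [261.3, 197.9], [261.1, 315.3]] lowz [77.9 78.7]
```

{"api": "step_arm", "payload": {"moves": "1 0.1 -0.3 0 0; 1 0 0 0 0"}}

```text
clock: 13.68
tcp_pos: [0.5633, 0.1924, 0.1287]
eef_rot: [1.346, 1.137, -1.373]
ft_force: [-0.5, 0.1, 0.3]
grip_width: 0.683
```

Run:
```python
from h import *
bx()
```

```text
TCP in bin mm [-14.9   0.3 128.7] F bin [-0.5 -0.   0.3] Torque bin [-0.19  0.32 -0.05]
```

{"api": "step_arm", "payload": {"moves": "1 0.3 0.15 0 0; 1 0.3 0.2 0 0; 1 0 0 0 0"}}

```text
clock: 14.05
tcp_pos: [0.5674, 0.1916, 0.1233]
eef_rot: [1.347, 1.137, -1.371]
ft_force: [-1.3, -0.2, 2.7]
grip_width: 0.68
```

Run:
```python
from h import *
bx(); held("w9")
P=cam("wrist");im=cv2.imread("pics/w9.png")
cv2.imwrite("pics/w9c.png",cv2.resize(im[60:285,106:406],(800,600),interpolation=cv2.INTER_CUBIC))
```

```text
TCP in bin mm [-10.7   0.4 123.3] F bin [-1.2 -0.4  2.7] Torque bin [-0.28  0.24 -0.04]
0.71 30497 [(125, 199, 270), (127, 163, 347), (129, 131, 382), (131, 124, 390), (133, 122, 391), (135, 122, 392)]
[[133, 122], [231, 143], [233, 156], [249, 163], [227, 178], [228, 202], [261, 200], [265, 226], [263, 311], [228, 311], [227, 334], [247, 352], [232, 358], [229, 372], [135, 392], [129, 382], [126, 169]]
8 [[139.1, 124.8], [138.8, 388.0], [135.2, 256.4], [221.6, 256.5], [254.9, 197.9], [254.7, 315.2]] lowz [88.5 89.4]
12 [[138.1, 121.4], [137.8, 391.4], [133.9, 256.4], [219.4, 256.5], [256.2, 197.9], [256.1, 315.2]] lowz [84.7 85.6]
16 [[137.7, 117.8], [137.3, 395.0], [133.2, 256.4], [217.3, 256.5], [257.6, 197.9], [257.4, 315.3]] lowz [81.1 82. ]
20 [[137.8, 114.1], [137.5, 398.7], [133.1, 256.4], [215.3, 256.5], [258.9, 197.8], [258.7, 315.3]] lowz [77.7 78.6]
24 [[138.6, 110.2], [138.2, 402.6], [133.6, 256.4], [213.6, 256.5], [260.2, 197.9], [260.1, 315.3]] lowz [74.6 75.5]
28 [[140.1, 106.1], [139.7, 406.7], [134.9, 256.4], [212.0, 256.5], [261.5, 197.9], [261.4, 315.2]] lowz [71.7 72.6]
```

View pics/w9c.png

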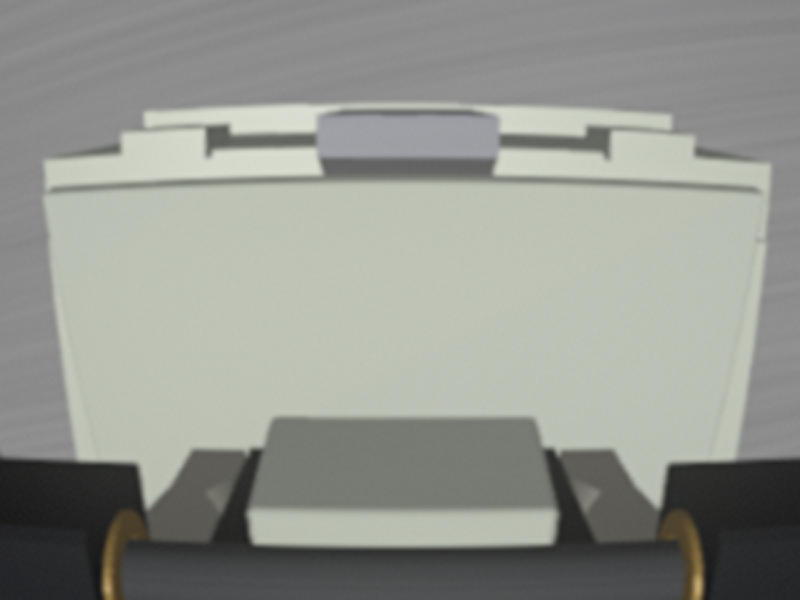

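The clip-side view shows the cover lying square between the side ribs, with its lip edge on the rim and under the lip. The clip is at crop (408,140), just beyond the cover's high edge. Continuing to lower.

{"api": "step_arm", "payload": {"moves": "1 0.3 0.2 0 0; 1 0.3 0.2 0 0; 1 0.3 0.2 0 0"}}

```text
clock: 14.52
tcp_pos: [0.5724, 0.1908, 0.116]
eef_rot: [1.346, 1.138, -1.371]
ft_force: [-3.0, 0.8, 2.9]
grip_width: 0.681
```

Run:
```python
from h import *
bx()
```

```text
TCP in bin mm [ -5.6   0.6 116. ] F bin [-3.1  0.2  2.9] Torque bin [0.04 1.35 0.02]
```

{"api": "step_arm", "payload": {"moves": "1 0.5 0.1 0 0; 1 0.5 0 0 0; 1 0.5 0 0 0"}}

```text
clock: 14.9
tcp_pos: [0.5749, 0.1907, 0.1096]
eef_rot: [1.346, 1.135, -1.363]
ft_force: [-13.5, -3.5, 36.2]
grip_width: 0.682
```

Run:
```python
from h import *
bx(); held("w10")
```

```text
TCP in bin mm [ -3.1   1.  109.6] F bin [-12.5  -6.1  36.2] Torque bin [-2.57  4.81  0.01]
0.87 29042 [(135, 211, 303), (137, 133, 362), (139, 130, 383), (141, 129, 385), (143, 129, 385), (145, 130, 385)]
[[140, 129], [229, 140], [232, 156], [249, 161], [227, 178], [227, 205], [263, 200], [264, 307], [260, 315], [227, 309], [227, 334], [248, 352], [232, 357], [229, 375], [155, 385], [138, 381], [135, 300], [147, 291], [145, 228], [135, 223]]
8 [[139.0, 124.9], [138.6, 388.0], [135.0, 256.5], [221.4, 256.6], [254.7, 198.0], [254.5, 315.2]] lowz [74.3 75.3]
12 [[138.0, 121.5], [137.6, 391.4], [133.7, 256.5], [219.2, 256.6], [256.0, 198.0], [255.8, 315.3]] lowz [70.5 71.5]
16 [[137.5, 117.9], [137.2, 395.0], [133.0, 256.5], [217.1, 256.6], [257.4, 197.9], [257.2, 315.3]] lowz [67. 68.]
20 [[137.7, 114.2], [137.3, 398.7], [132.9, 256.5], [215.2, 256.6], [258.7, 197.9], [258.5, 315.3]] lowz [63.6 64.6]
24 [[138.4, 110.3], [138.1, 402.7], [133.4, 256.5], [213.4, 256.6], [260.0, 197.9], [259.9, 315.3]] lowz [60.5 61.5]
28 [[139.9, 106.2], [139.5, 406.7], [134.7, 256.5], [211.8, 256.6], [261.3, 198.0], [261.2, 315.3]] lowz [57.7 58.7]
```

{"api": "step_arm", "payload": {"moves": "1 0 0 0 0; 1 0 0 0 0"}}

```text
clock: 15.25
tcp_pos: [0.5748, 0.1907, 0.1098]
eef_rot: [1.347, 1.136, -1.362]
ft_force: [-0.2, -0.0, -0.4]
grip_width: 0.684
```

Run:
```python
from h import *
bx(); im=camera("wrist")
save(cv2.resize(im[60:285,106:406],(800,600),interpolation=cv2.INTER_CUBIC),"w11c.png")
```

```text
TCP in bin mm [ -3.2   1.  109.8] F bin [-0.2 -0.1 -0.4] Torque bin [-0.22  0.01  0.06]
```

View pics/w11c.png

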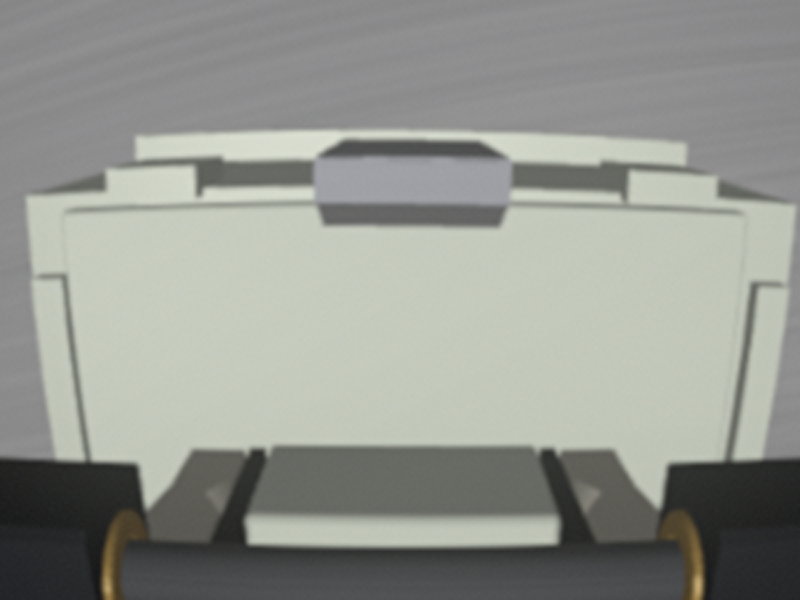

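The cover sits between the ribs with the clip nose over its edge at crop (415,215). Releasing, then backing up.

{"api": "step_arm", "payload": {"moves": "-1 0 0 0 0; -1 0 0 0 0; -1 0 0 0 0; -1 -1 0 0 0; -1 -3 0 0 0; -1 -4 0 0 0; -1 -4 0 0 0; -1 0 0 0 0"}}

```text
clock: 16.3
tcp_pos: [0.5778, 0.1892, 0.2346]
eef_rot: [1.346, 1.135, -1.363]
ft_force: [-0.6, 0.6, -0.6]
grip_width: 1.002
```

Run:
```python
from h import *
bx(); P=cam("wrist"); im=camera("wrist"); save(im,"w12.png")
r=models.cut_out("cover","wrist")[0]; m=r["region"]; print(r["score"],m.sum())
print(cv2.approxPolyDP(max(cv2.findContours(m.astype(np.uint8),0,2)[0],key=cv2.contourArea),3,True)[:,0,::-1].tolist())
for nm in("cover","bin_seat","clip_nose","bin_lip"):
    print(nm,[(np.round(d["point"],1).tolist(),round(d["score"],2)) for d in models.place_of(nm,"wrist")][:2])
f=lambda X:R.from_euler("Z",-.2005).apply(np.array(X)/1000.)+[.5778,.1891,0]
pts=[(60,75,91),(60,-75,91),(-50,75,102),(-50,-75,102),(7,30,125),(7,-30,125),(-7,30,125),(-7,-30,125),(0,0,85),(56,0,92),(-50,0,97),(62,60,91),(62,-60,91)]
pr=proj("wrist",f(pts),P); print(np.round(pr,1).tolist())
np.savez("w12.npz",K=P[0],rv=P[1],tv=P[2])
save(cv2.resize(im[70:310,96:416],(800,600),interpolation=cv2.INTER_CUBIC),"w12c.png")
```

```text
TCP in bin mm [0.000e+00 1.000e-01 2.346e+02] F bin [-0.7  0.4 -0.6] Torque bin [-0.11  0.07  0.  ]
0.95 15811
[[126, 181], [229, 189], [230, 325], [124, 332], [122, 280], [127, 276], [128, 256], [121, 208]]
cover [([178.9, 259.2], 0.79)]
bin_seat []
clip_nose [([125.4, 255.6], 0.64), ([233.6, 256.4], 0.48)]
bin_lip [([233.5, 256.5], 0.92)]
[[122.2, 181.5], [123.4, 334.6], [229.7, 185.5], [230.9, 328.8], [184.1, 223.9], [184.6, 291.2], [198.9, 224.3], [199.4, 290.5], [179.6, 257.6], [125.5, 258.0], [229.0, 257.2], [119.8, 196.2], [120.7, 319.8]]
```

View pics/w12c.png

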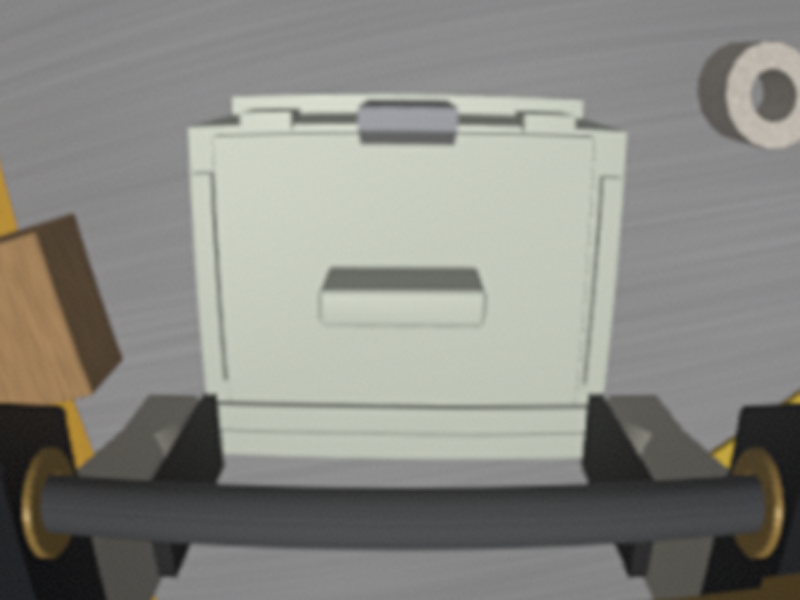

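{"api": "step_arm", "payload": {"moves": "1 0 3.8 0 0; 1 0 0 0 0; 1 3 0 0 0; 1 3 0 0 0; 1 3 0 0 0; 1 1.5 0 0 0; 1 0 0 0 0; 1 0 0 0 0"}}

```text
clock: 17.6
tcp_pos: [0.6082, 0.1811, 0.1171]
eef_rot: [1.333, 1.138, -1.376]
ft_force: [0.5, 0.2, 0.4]
grip_width: 0.153
```

Run:
```python
from h import *
bx(); go([.5778,.1891,.105],-1.771)
```

```text
TCP in bin mm [ 31.3  -1.8 117.1] F bin [0.4 0.3 0.4] Torque bin [-0.08 -0.05 -0.05]
tcp [0.6082 0.1811 0.1171] tilt 2.0 jawyaw -1.763 shift cm [ 1.31 -3.09 -0.21] turn 0.008 F [0.5 0.2 0.4] w 0.153 q [ 0.58  0.41 -0.2  -0.03 -0.99  0.81] t 17.6
```

{"api": "step_arm", "payload": {"moves": "1 0.6 0.2 0 0; 1 0.5 0.1 0 0; 1 0.3 0 0 0; 1 0.4 0 0 0; 1 0.4 0 0 0"}}

```text
clock: 18.23
tcp_pos: [0.6122, 0.1812, 0.1052]
eef_rot: [1.335, 1.136, -1.368]
ft_force: [-13.1, -0.9, 29.0]
grip_width: 0.006
```

Run:
```python
from h import *
bx()
```

```text
TCP in bin mm [ 35.3  -0.9 105.2] F bin [-12.6  -3.5  29. ] Torque bin [-1.44  5.01  0.04]
```

{"api": "step_arm", "payload": {"moves": "1 0 0 0 0; 1 -1 0 0 0; 1 -3 0 0 0; 1 -4 0 0 0; 1 -4 0 0 0; 1 0 -3 0 0; 1 0 0 0 0; 1 0 0 0 0"}}

```text
clock: 19.23
tcp_pos: [0.5867, 0.1863, 0.2327]
eef_rot: [1.337, 1.135, -1.366]
ft_force: [0.5, 0.6, -0.2]
grip_width: 0.006
```

Run:
```python
from h import *
bx(); P=cam("wrist"); im=camera("wrist"); save(im,"w13.png")
r=models.cut_out("cover","wrist")[0]; m=r["region"]; print(r["score"],m.sum())
print(cv2.approxPolyDP(max(cv2.findContours(m.astype(np.uint8),0,2)[0],key=cv2.contourArea),3,True)[:,0,::-1].tolist())
obs={nm:models.place_of(nm,"wrist") for nm in("cover","clip_nose","bin_lip")}
B=lambda p:np.round(R.from_euler("Z",.2005).apply(p-[.5778,.1891,.085])*1000,1)
for nm,z in(("cover",.085),("clip_nose",.092),("bin_lip",.097)):
    if obs[nm]: print(nm,round(obs[nm][0]["score"],2),B(onz("wrist",obs[nm][0]["point"],z,P)))
```

```text
TCP in bin mm [  9.3  -1.  232.7] F bin [ 0.3  0.7 -0.2] Torque bin [-0.15  0.04 -0.01]
0.7 232
[[216, 511], [238, 499], [245, 507], [244, 511]]
cover 0.86 [-128.2 -205.6    0. ]
clip_nose 0.79 [53.2  0.5  7. ]
bin_lip 0.59 [-55.7   0.3  12. ]
```

Run:
```python
from h import *
im=cv2.imread("pics/w13.png"); s=camera("scene")[...,::-1]
A=cv2.resize(im[80:240,150:363],(532,400),interpolation=cv2.INTER_CUBIC)
B=cv2.resize(s[130:230,275:375],(400,400),interpolation=cv2.INTER_CUBIC)
cv2.imwrite("pics/fin.png",cv2.resize(np.hstack([A,B]),(800,343)))
```

```text
(no output)
```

The viewer's picture limit is used up. The last numbers agree with a closed cover: the 29 N press stopped with the fingertips 6.2 mm above the rim plane, against 6 mm for a flat plate. I'm handing in.

Run:
```python
from h import *
s=env.sense(); print(s["clock"],np.abs(s["qvel"]).max(),s["ft_force"].round(1))
print(workorder.sign_off())
```

```text
19.525 0.0021200293821085096 [-0.7  0.3 -0.4]
the job is handed in; nothing more can be done
None
```

The cover is on the bin and I have handed the job in at 19.5 s. My checks point to it being closed and clipped, but I got no verdict and could not view a final picture.

**What I did:** I gripped the white cover on the stand by the ends of its rib handle and turned it round. I set its tilt to about 15 degrees against the bench, then slid its edge under the lip and lowered it. I pressed it home with about 36 N until the clip was over the edge, let go, and pressed the clip side again with shut fingers at 29 N. The arm was then raised clear.

**What supports it being closed:**
- The last viewed wrist picture, taken before the second press, shows the cover square between the ribs with the clip over its edge. The label roll and carton looked undisturbed in that picture. I did not look at the scanner again, but the arm never went down near it.
- The second press stopped with the fingertips 6.2 mm above the rim, which matches a flat 6 mm plate.
- At hand-in the arm was still and the force was near zero.

**What failed or disagreed:**
- The last picture was refused because the limit of 12 was reached.
- In the final wrist picture the cover detector picked something else.
- The detected clip nose and lip points came out about 3 and 6 mm off my fitted bin position. The position of the closed cover along the bin's x is therefore inferred from the stops and clip, and I never measured the clip angle.

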